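Sort connector housings with a T-slot gauge

ROBOT

A 7-joint arm with a two-finger parallel gripper is mounted at the origin on the work surface. World frame = base frame: x ahead of the robot, y to its left, z up, the work surface at z = 0. Lengths are in mm, angles in degrees, forces in N, time in s.
With the tool pointing down it reaches from about 400 to 900 mm from the base axis. Payload 5.5 kg.
Tool frame: the origin (TCP) lies at the very end of the fingers, on their centre line; the grasp point (between the pads) lies 19 mm behind it; z points along the fingers, y is the direction in which the jaws open and shut (so a half turn about z gives the same grasp; the last joint's range is limited). The gripper opens to 85 mm and grips with 20 to 120 N. Pads are 22 mm wide; open, the fingers measure 114 mm over their backs; the gripper's body (76 mm by 85 mm) begins 54 mm behind the grasp point. The pads swing forward as they close: fully open they stand 13 mm farther back than shut.
Start: joints at [89.622, 28.699, -24.465, 88.831, 12.651, 65.22, -12.049], TCP at [173.284, -626.476, 231.31] pointing down, gripper open.
Joint ranges: [-164.97, 164.97], [-17.58, 116.51], [-87.97, 89.64], [11.32, 138.91], [-80.73, 260.73], [10.89, 115.49], [-147.41, 147.41]. Speed limits (degrees/s): [147.25, 147.25, 180, 180, 180, 180, 180].

INTERFACE

Orientations are given as a 3x3 rotation matrix whose columns are the frame's x, y, z axes.
In Python, from bench import env gives the robot as it stands.
- The arm moves only by the tool carry_out, never from a script. Its argument "steps" is a list of rows, each a list of 5 numbers: the gripper command: -1 is shut, 1 is fully open, values between are in proportion, then the shift along the world's x, y, z normalised to -1 to 1, where 1 is 1 m, then the turn about the world's z normalised to -1 to 1, where 1 is 45 degrees. In form: [[hand, x, y, z, yaw], ...]. A call has 1 to 20 rows; each row is the pose to reach, as a shift and turn from the pose commanded when the call began; what a row does not reach only later rows make up. A row lasts 1/8 s, in which the tool goes at most 62.5 mm and 10.7 degrees, less where a joint would pass 70% of its speed; a pose out of reach is approached as far as the arm can. A call with a number of a shift or a turn outside -1 to 1 is refused whole. A call with a gripper value outside its range is refused whole. The fingers move at their own pace and stop on an object; "newtons" is the grip in N (left out, the last holds). Time passes only in rows, so rows that repeat a pose let the fingers close. It gives the time, the measured TCP pose, the force and the opening at its end, in the units of the state.
- env.read_state(): the state, without advancing time (a new reading comes with each control period).
- env.grab_frame(name): name is "side" or "top"; returns (picture, depth): 420x560x3 uint8, red, green, blue; 420x560 float32, mm along the optical axis (not along the pixel's ray), 0 where there is no reading.
- env.camera_model(name): a dict with "vertical_fov" (degrees; the focal length in pixels is half the picture's height over the tangent of half this angle, whatever the lens; pixels are square), "cx", "cy" (the principal point, pixels), "world_to_cam" (4x4, takes a point from world to camera coordinates). Camera axes: x right, y down, z forward; pixel columns grow to the right and rows downward; lengths in mm; the calibration is good to about 2 mm. A picture is of the moment at which its call begins. camera_model takes no time and is no camera call.
- env.close_job(): hands the job in, once; it reports no verdict.
Trained networks look in the newest picture that a camera, given by its name, has taken for a name from the list of things; names that differ only in an ending like _2 or _b are one class to them, and where a whole thing is asked for, a point or a joint stands for the part that bears it (a point fixed in the world has none). Each returns a list of dicts, best first, with "p" (0 to 1); they miss things now and then, are a little off and sometimes report something else, mostly with a low value. They report only what shows in the picture. A call takes as long as a camera call.
- env.cut_out(camera, label): "pixels" (420x560 bool, what is visible of it) and "pixel" ([column, row] in pixels, amid what is visible of it).
- env.spot_point(camera, label): "pixel" ([column, row] in pixels: a listed point, or the origin of a listed thing).
The state is a dict: "time": time; "qpos": joint angles; "dq": joint speeds; "tau": joint torques, N m; "eef_pos": TCP position; "orientation": TCP orientation; "wrist_force": force on the tool from outside, world axes, zero at the start; "wrist_torque": the same for the moment, N m; "opening": opening from 0.0 (shut) to 1.0 (fully open).
Only numpy, scipy, OpenCV 4.12 (cv2) and the standard library are available. Lean on these libraries where they do the work, as an engineer would, in place of code of your own. Each camera call takes 0.05 s, during which the arm holds its last target. There are 200 camera calls.

TASK

Two connector housings stand on the green mat, and only one of them passes the brass T-slot gauge. Slide the one that fits, upright, in at the funnel end, right through and out of the far end, forcing neither (under 60 N against the jaws); then stand it in the black tray, and stand the one that is too wide in the red bin. Leave the tray stack, tweezers and jar alone.

Things in the scene. Friction and masses are not known exactly. Their poses are not given: they have to be found in the camera images.
- housing_a: Connector housing: aluminium foot 46 mm long (x), 8 thick; on it a black body 40 (x) by 18 (y) mm with brass contacts on top; 50 mm tall in all, 0.12 kg. Origin: centre of the foot's underside; z up. One housing's foot is 30 mm wide (y), the other's is oversize, 36 mm; else alike, and which is which must be found. Grip the black body across its 18 mm (y).
- housing_b: Connector housing: aluminium foot 46 mm long (x), 8 thick; on it a black body 40 (x) by 18 (y) mm with brass contacts on top; 50 mm tall in all, 0.12 kg. Origin: centre of the foot's underside; z up. One housing's foot is 30 mm wide (y), the other's is oversize, 36 mm; else alike, and which is which must be found. Grip the black body across its 18 mm (y).
- gauge: T-slot gauge, fixed: dark steel base plate 200 (x) by 70 (y) by 4 mm, two brass jaws over its middle (x = -25 to 25 mm). Origin: centre of the plate's underside. Parts slide flat along +x: from the bare entry end (-x) through the slot to the bare exit end (+x).
- jaws: The brass jaws, lips and flares, fixed on the gauge's plate. Origin: as point gauge_mid; axes as the gauge
- gauge_mid (a point): On the plate's upper face (4 mm above the gauge's origin), middle of the slot; axes as the gauge. The slot is 50 mm long, 32 mm wide and 12 mm high between the jaws; lips above it (tops 16 mm above the plate) leave a 24 mm gap for the body, so a foot enters only by sliding in along the plate.
- gauge_entry (a point): On the plate's upper face at the entry end, 75 mm before gauge_mid (-x); axes as the gauge. Before the slot, at x = -41 to -25 mm from gauge_mid, brass flares 12 mm high narrow from 52 to 32 mm. An oversize foot stops in them, its centre some 51 mm before gauge_mid.
- gauge_exit (a point): On the plate's upper face at the exit end, 75 mm past gauge_mid; axes as the gauge
- tray: Black open tray for housings that pass, fixed: 85 (x) by 130 (y) mm outside, 14 mm high, walls 4 mm. Origin: centre of its underside
- tray_in (a point): Centre of the tray's inner floor; axes as the tray
- bin: Red open bin for rejects, fixed: 100 by 100 mm outside, 25 mm high, walls 4 mm. Origin: centre of its underside
- bin_in (a point): Centre of the bin's inner floor; axes as the bin
- mat: Green bench mat, fixed, 280 (x) by 240 (y) mm, 2 mm thick; the housings start on it. Origin: centre of its underside
- tray_stack: Bystander: stack of three black trays, 60 by 90 mm, 38 mm high. Origin: centre of its underside
- tweezers: Bystander: dark steel tweezers lying flat, about 125 mm long (x), 6 mm high. Origin: near mid-length, on the bench
- jar: Bystander: small closed jar, 44 mm diameter, 60 mm high. Origin: centre of its underside

How it is judged:
By the outcome, as a careful person would: the job done as asked, in the order asked, and still so for the second after the job is handed in, with the robot touching nothing.
It also fails if it takes over 70 s, if anything falls off the work surface, if the arm or the gripper's body presses on something with over 40 N, if the wrist force passes 120 N, or if a joint passes its speed limit or range.

## Working session

There is one attempt and no reset: what is moved stays moved. The work goes in short steps, Python scripts to look and compute and a tool call to move; the robot and the scene stay as the last step left them, time stands still between calls to the robot, and variables do not carry over. Pictures are saved under pics/ and viewed, about 8 in all and at most 12, crops included, and the job is handed in when it is done.

Besides the shell and the picture viewer there is one more tool, called after ">>>" as name(argument=value, ...) on one line, values as JSON. carry_out: Moves the arm, as the interface text tells. Scaled input: -1 to 1 covers 1 m each way for a shift and 45 degrees each way for a turn. Its arguments: {"type":"object","properties":{"steps":{"type":"array","items":{"type":"array","items":{"type":"number"}}},"newtons":{"type":"number"}},"required":["steps"]}

```bash
mkdir -p pics; ls; cat > h.py <<'E'
import numpy as np, cv2
from bench import env
def cam(n):
    m=env.camera_model(n); f=210/np.tan(np.radians(m["vertical_fov"]/2)); return f,m["cx"],m["cy"],np.array(m["world_to_cam"])
def cloud(n,d):
    f,cx,cy,T=cam(n); v,u=np.mgrid[:420,:560]
    P=np.stack([(u-cx)/f*d,(v-cy)/f*d,d],-1); return (P-T[:3,3])@T[:3,:3]
def onplane(n,px,z):
    f,cx,cy,T=cam(n); r=np.array([(px[0]-cx)/f,(px[1]-cy)/f,1])@T[:3,:3]; c=-T[:3,3]@T[:3,:3]
    return c+r*(z-c[2])/r[2]
def save(n,img,box=None,k=1):
    if box: img=img[box[1]:box[3],box[0]:box[2]]
    cv2.imwrite("pics/"+n,cv2.resize(img[...,::-1],None,fx=k,fy=k,interpolation=cv2.INTER_NEAREST))
E
python3 - <<'E'
from h import *
for n in("top","side"):
    p,d=env.grab_frame(n); save(n+"0.png",p); np.savez(n+"0.npz",p=p,d=d)
    f,cx,cy,T=cam(n); print(n,f,cx,cy,-T[:3,3]@T[:3,:3],T[2,:3])
    for l in["housing_a","gauge","tray","bin","mat"]:
        for r in env.cut_out(n,l)[:3]: 
            C=cloud(n,d)[r["pixels"]&(d>0)]; print(l,r["p"],r["pixel"],np.median(C,0).round(),C.min(0).round(),C.max(0).round())
    for l in["housing_a","gauge_entry","gauge_mid","gauge_exit","tray_in","bin_in"]:
        for r in env.spot_point(n,l)[:3]: print(l,r["p"],np.round(r["pixel"]),onplane(n,r["pixel"],4).round(1))
print(env.read_state())
E
```

```text
pics
top 455.73302332686274 274.5445532115731 211.14453123289283 [ 495.79592595   19.28600928 1096.09502124] [ 9.87706412e-02 -8.92540010e-04 -9.95109825e-01]
housing_a 0.54 [410.0, 219.2] [ 575. -299.   34.] [ 552. -335.   -1.] [ 600. -286.   58.]
housing_a 0.51 [413.9, 279.1] [ 433. -300.   40.] [ 407. -336.   -2.] [ 459. -282.   57.]
housing_a 0.23 [222.7, 151.5] [736. 138.  59.] [720. 118.  -2.] [760. 161.  65.]
gauge 0.87 [281.0, 243.1] [529.   2.   5.] [ 483. -100.   -3.] [574. 102.  28.]
tray 0.57 [150.1, 279.8] [439. 311.   5.] [386. 240.  -3.] [492. 380.  20.]
bin 0.74 [160.3, 213.7] [606. 283.   5.] [554. 228.  -3.] [659. 333.  31.]
mat 0.92 [400.2, 247.4] [ 512. -281.    2.] [ 373. -411.   -5.] [ 656. -168.   53.]
mat 0.5 [163.0, 210.9] [606. 284.   5.] [553. 228.  -3.] [657. 333.  31.]
housing_a 0.8 [411. 220.] [ 578.1 -309.8    4. ]
housing_a 0.8 [412. 278.] [ 439.6 -305.8    4. ]
gauge_entry 0.95 [315. 245.] [522.4 -77.5   4. ]
gauge_entry 0.43 [282. 242.] [530.3   1.5   4. ]
gauge_mid 0.5 [152. 283.] [436.7 310.8   4. ]
gauge_exit 0.78 [252. 239.] [538.4  73.2   4. ]
g
[... 1487 characters left out ...]
22087438, -12.04844142]), 'dq': array([ 0.09003527,  0.02467748,  0.01265466,  0.07228586,  0.04941502,
        0.12162673, -0.0546535 ]), 'tau': array([-2.52946902e-04, -5.69380832e+01, -5.81070185e+00, -2.81338888e+01,
        1.27188640e-02,  2.09166006e-03, -3.98311204e-05]), 'eef_pos': array([ 173.31244443, -626.46715938,  231.33079686]), 'orientation': array([[ 9.63805412e-01,  2.66606686e-01,  5.96345288e-05],
       [ 2.66606687e-01, -9.63805413e-01, -1.34415032e-05],
       [ 5.38924870e-05,  2.88539577e-05, -9.99999998e-01]]), 'wrist_force': array([-0.41752817, -0.23144509,  0.2745672 ]), 'wrist_torque': array([-0.00126473, -0.02490835, -0.02219263]), 'opening': 0.9973063652910988}
```

```bash
python3 - <<'E'
from h import *
p=np.load("top0.npz")["p"]; q=np.load("side0.npz")["p"]
k=lambda i,b,w,h:cv2.resize(i[b[1]:b[3],b[0]:b[2]],(w,h),interpolation=cv2.INTER_CUBIC)
o=np.zeros((600,800,3),np.uint8)
o[:300,:400]=k(p,(80,130,400+80,430),400,300); o[:300,400:]=k(p,(360,190,460,300)[:4],400,300)
o[300:,:400]=k(q,(0,0,560,420),400,300); o[300:,400:]=k(q,(300,260,500,410),400,300)
save("m.png",o)
E
```

```text
(no output)
```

View pics/top0.png

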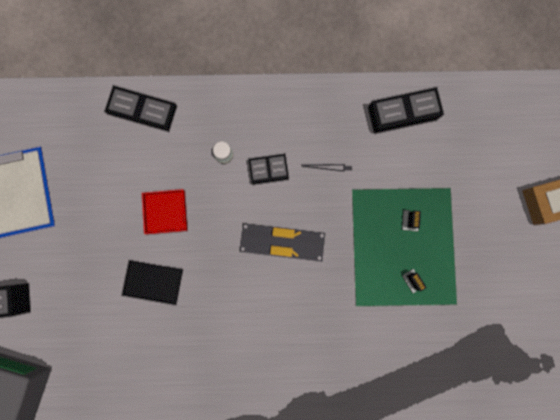

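View pics/m.png

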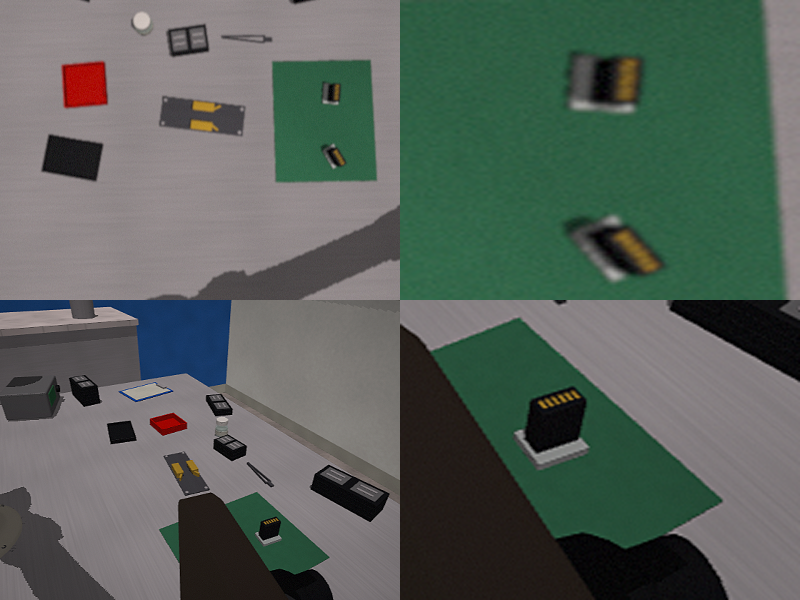

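>>> carry_out(steps=[[1, 0.05, 0.06, 0.02, 0], [1, 0.1, 0.12, 0.05, 0], [1, 0.14, 0.18, 0.08, -0.1], [1, 0.18, 0.23, 0.08, -0.2], [1, 0.22, 0.28, 0.08, -0.3], [1, 0.25, 0.33, 0.08, -0.3], [1, 0.28, 0.39, 0.08, -0.3], [1, 0.3, 0.45, 0.08, -0.3], [1, 0.3, 0.5, 0.08, -0.3], [1, 0.3, 0.52, 0.08, -0.3], [1, 0.3, 0.52, 0.08, -0.3]])

```text
time: 2.58
eef_pos: [474.1, -100.5, 312.1]
orientation: [[0.999, 0.044, 0.002], [0.044, -0.999, 0.001], [0.002, -0.0, -1.0]]
wrist_force: [-0.7, -0.3, -0.7]
opening: 1.003
```

```bash
python3 - <<'E'
from h import *
for n in("side","top"):
    p,d=env.grab_frame(n); np.savez(n+"1.npz",p=p,d=d)
    if n=="side": s=p; save("s1.png",p,(220,220,500,420),2.8)
    for r in env.cut_out(n,"housing_a")[:3]:
        ys,xs=np.where(r["pixels"]); print(n,r["p"],r["pixel"],xs.min(),xs.max(),ys.min(),ys.max())
E
```

```text
side 0.85 [375.5, 325.3] 356 392 304 344
side 0.63 [297.3, 359.6] 281 312 335 383
top 0.75 [411.6, 219.7] 402 420 211 230
```

View pics/s1.png

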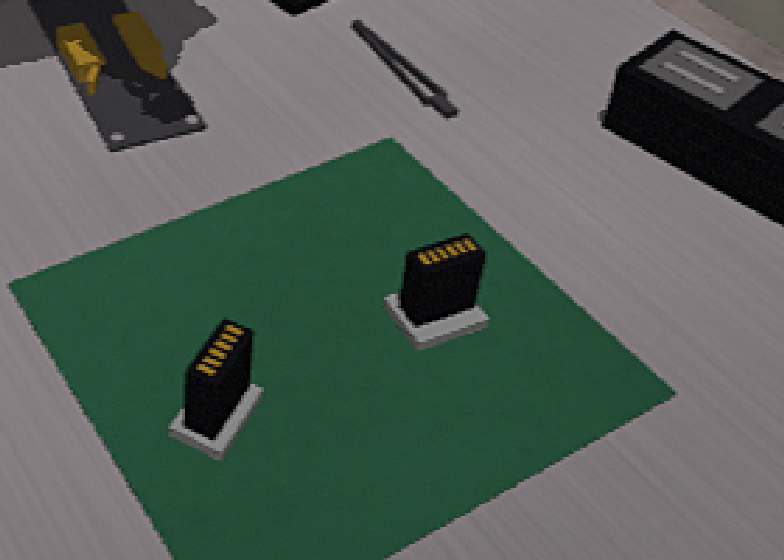

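```bash
cat > fit.py <<'E'
from h import *
from scipy.optimize import minimize
def box(x0,x1,y0,y1,z0,z1): return np.array([[x,y,z] for x in(x0,x1) for y in(y0,y1) for z in(z0,z1)],float)
def masks(n,q,w,z0,roi,k=4):
    f,cx,cy,T=cam(n); c,s=np.cos(q[2]),np.sin(q[2]); R=np.array([[c,-s,0],[s,c,0],[0,0,1]])
    out=[]
    for b in(box(-23,23,-w/2,w/2,0,8),box(-20,20,-9,9,8,50)):
        P=(b@R.T+[q[0],q[1],z0])@T[:3,:3].T+T[:3,3]
        uv=np.stack([f*P[:,0]/P[:,2]+cx-roi[0]+.5,f*P[:,1]/P[:,2]+cy-roi[1]+.5],1)*k-.5
        m=np.zeros(((roi[3]-roi[1])*k,(roi[2]-roi[0])*k),np.float32)
        cv2.fillConvexPoly(m,cv2.convexHull(np.round(uv*16).astype(np.int32)),1,cv2.LINE_8,4)
        out.append(m)
    foot=np.clip(out[0]-out[1],0,1)
    r=lambda m:cv2.GaussianBlur(cv2.resize(m,None,fx=1/k,fy=1/k,interpolation=cv2.INTER_AREA),(0,0),.6)
    return r(foot),r(out[1])
def fit(n,p,x,y,yaw,z0=2,ws=(30,36),h=30):
    f,cx,cy,T=cam(n); c=T[:3,:3]@[x,y,20]+T[:3,3]; u,v=int(f*c[0]/c[2]+cx),int(f*c[1]/c[2]+cy)
    roi=(u-h,v-h,u+h,v+h); I=p[roi[1]:roi[3],roi[0]:roi[2]].astype(float)/255
    res=[]
    for w in ws:
        def cost(q):
            F,B=masks(n,(q[0],q[1],q[2]/30),w,z0,roi)
            A=np.stack([F.ravel(),B.ravel(),1-F.ravel()-B.ravel()],1)
            X=I.reshape(-1,3); s,*_=np.linalg.lstsq(A,X,rcond=None); return ((A@s-X)**2).sum()
        best=min((minimize(cost,[x+a,y+b,np.radians(yaw)*30],method="Nelder-Mead",options=dict(initial_simplex=np.array([[x+a,y+b,np.radians(yaw)*30+0]]*4)+np.array([[0,0,0],[5,0,0],[0,5,0],[0,0,6]]),xatol=.05,fatol=1e-4)) for a,b in((0,0),(-5,4),(4,-5))),key=lambda r:r.fun)
        res.append((w,round(best.fun,4),best.x[:2].round(1),round(np.degrees(best.x[2]/30),1)))
    return res
E
python3 - <<'E'
from fit import *
for n in("side","top"):
    p=np.load(n+"1.npz")["p"] if n=="side" else np.load("top0.npz")["p"]
    for g in((575,-308,0),(437,-307,40),(437,-307,-40)):
        for r in fit(n,p,*g,h=30 if n=="side" else 18): print(n,g,r)
# gauge direction: plate fit, tray, bin via min-area rect of top mask on plane
for n in("top","side"):
    env.grab_frame(n); f="0.npz"; d=np.load(n+f)["d"]
d=np.load("top0.npz")["d"]; p=np.load("top0.npz")["p"]; C=cloud("top",d)
for nm,x0,x1,y0,y1 in(("gauge",460,600,-115,115),("tray",370,505,225,395),("bin",535,675,215,345)):
    roi=(C[...,0]>x0)&(C[...,0]<x1)&(C[...,1]>y0)&(C[...,1]<y1)
    q=p.astype(int); m={"gauge":(q.max(-1)<90)|(q[...,0]-q[...,2]>60),"tray":q.max(-1)<60,"bin":(q[...,0]-q[...,2]>60)}[nm]&roi
    m=cv2.morphologyEx(m.astype(np.uint8),cv2.MORPH_OPEN,np.ones((3,3)))
    c=max(cv2.findContours(m,0,2)[0],key=cv2.contourArea)[:,0]
    z={"gauge":4,"tray":14,"bin":25}[nm]
    W=np.array([onplane("top",u,z)[:2] for u in c],np.float32); print(nm,cv2.minAreaRect(W))
E
```

```text
side (575, -308, 0) (30, np.float64(65.7248), array([ 576.7, -307.8]), np.float64(-6.4))
side (575, -308, 0) (36, np.float64(68.2401), array([ 576.7, -307.8]), np.float64(-6.0))
side (437, -307, 40) (30, np.float64(41.0602), array([ 432.8, -306.2]), np.float64(31.2))
side (437, -307, 40) (36, np.float64(52.4909), array([ 432.9, -306. ]), np.float64(31.3))
side (437, -307, -40) (30, np.float64(41.351), array([ 433. , -306.2]), np.float64(30.6))
side (437, -307, -40) (36, np.float64(52.4865), array([ 433. , -306.1]), np.float64(31.3))
top (575, -308, 0) (30, np.float64(13.8544), array([ 577.9, -306.6]), np.float64(-5.0))
top (575, -308, 0) (36, np.float64(14.1512), array([ 578. , -307.2]), np.float64(-5.0))Traceback (most recent call last):
  File "<stdin>", line 5, in <module>
  File "fit.py", line 25, in fit
    best=min((minimize(cost,[x+a,y+b,np.radians(yaw)*30],method="Nelder-Mead",options=dict(initial_simplex=np.array([[x+a,y+b,np.radians(yaw)*30+0]]*4)+np.array([[0,0,0],[5,0,0],[0,5,0],[0,0,6]]),xatol=.05,fatol=1e-4)) for a,b in((0,0),(-5,4),(4,-5))),key=lambda r:r.fun)
  File "
[... 492 characters left out ...]
^^^^^^^^^^^^^^^^^^^^^^^^^^^^^
    res = _minimize_neldermead(fun, x0, args, callback, bounds=bounds,
                               **options)
    fxr = func(xr)
    fx = function(np.copy(x), *(wrapper_args + args))
  File "fit.py", line 22, in cost
    F,B=masks(n,(q[0],q[1],q[2]/30),w,z0,roi)
        ~~~~~^^^^^^^^^^^^^^^^^^^^^^^^^^^^^^^^
  File "fit.py", line 5, in masks
    f,cx,cy,T=cam(n); c,s=np.cos(q[2]),np.sin(q[2]); R=np.array([[c,-s,0],[s,c,0],[0,0,1]])
              ~~~^^^
  File "h.py", line 4, in cam
    m=env.camera_model(n); f=210/np.tan(np.radians(m["vertical_fov"]/2)); return f,m["cx"],m["cy"],np.array(m["world_to_cam"])
ValueError: time passes only in moves, steps and waits
```

```bash
sed -i 's/^def cam(n)/from functools import cache\n@cache\ndef cam(n)/' h.py
python3 - <<'E'
from fit import *
for n in("side","top"):
    p=np.load(n+"1.npz")["p"] if n=="side" else np.load("top0.npz")["p"]
    for g in((577,-308,-6),(434,-306,31)):
        for r in fit(n,p,*g,h=26 if n=="side" else 14,ws=(28,30,32,34,36,38)): print(n,r)
d=np.load("top0.npz")["d"]; p=np.load("top0.npz")["p"]; C=cloud("top",d)
for nm,x0,x1,y0,y1 in(("gauge",460,600,-115,115),("tray",370,505,225,395),("bin",535,675,215,345)):
    roi=(C[...,0]>x0)&(C[...,0]<x1)&(C[...,1]>y0)&(C[...,1]<y1)
    q=p.astype(int); m={"gauge":(q.max(-1)<90)|(q[...,0]-q[...,2]>60),"tray":q.max(-1)<60,"bin":(q[...,0]-q[...,2]>60)}[nm]&roi
    m=cv2.morphologyEx(m.astype(np.uint8),cv2.MORPH_OPEN,np.ones((3,3)))
    c=max(cv2.findContours(m,0,2)[0],key=cv2.contourArea)[:,0]
    z={"gauge":4,"tray":14,"bin":25}[nm]
    W=np.array([onplane("top",u,z)[:2] for u in c],np.float32); print(nm,cv2.minAreaRect(W))
E
```

```text
side (28, np.float64(46.799), array([ 576.7, -307.9]), np.float64(-6.3))
side (30, np.float64(46.2195), array([ 576.7, -307.8]), np.float64(-6.4))
side (32, np.float64(46.4183), array([ 576.5, -307.8]), np.float64(-6.6))
side (34, np.float64(47.1999), array([ 576.6, -307.8]), np.float64(-6.1))
side (36, np.float64(48.5275), array([ 576.6, -307.7]), np.float64(-6.2))
side (38, np.float64(50.7579), array([ 576.8, -307.6]), np.float64(-6.8))
side (28, np.float64(39.234), array([ 432.9, -306.3]), np.float64(30.5))
side (30, np.float64(41.0443), array([ 432.9, -306.2]), np.float64(31.1))
side (32, np.float64(44.601), array([ 432.7, -306.2]), np.float64(31.4))
side (34, np.float64(48.8066), array([ 432.8, -306.1]), np.float64(31.8))
side (36, np.float64(52.3734), array([ 432.8, -306.2]), np.float64(31.7))
side (38, np.float64(55.2568), array([ 432.8, -306. ]), np.float64(31.4))
top (28, np.float64(13.8771), array([ 578.1, -306.5]), np.float64(-4.7))
top (30, np.float64(13.7619), array([ 578.2, -306.7]), np.float64(-4.6))
top (32, np.float64(13.5559), array([ 577.7, -306.9]), np.float64(-3.
[... 265 characters left out ...]
, -306.1]), np.float64(31.8))
top (30, np.float64(14.531), array([ 433.4, -306.3]), np.float64(32.0))
top (32, np.float64(14.4371), array([ 433.5, -306.5]), np.float64(33.2))
top (34, np.float64(14.5462), array([ 433.6, -306.5]), np.float64(33.1))
top (36, np.float64(14.6837), array([ 433.8, -306.4]), np.float64(35.9))
top (38, np.float64(15.0343), array([ 433.6, -306.5]), np.float64(35.4))
gauge ((530.7498168945312, 1.6334228515625), (196.7142791748047, 67.85967254638672), 82.25743103027344)
tray ((440.01318359375, 308.7262878417969), (127.8368148803711, 82.274658203125), 79.5541763305664)
bin ((605.66748046875, 280.1777648925781), (100.37104797363281, 102.24772644042969), 4.16731071472168)
```

```bash
python3 - <<'E'
from fit import *
p=np.load("side1.npz")["p"]; f,cx,cy,T=cam("side"); tiles=[]
for x,y,a in((576.7,-307.8,-6.3),(432.9,-306.2,31)):
    a=np.radians(a);R=np.array([[np.cos(a),-np.sin(a),0],[np.sin(a),np.cos(a),0],[0,0,1]])
    pr=lambda b:(lambda P:np.stack([f*P[:,0]/P[:,2]+cx,f*P[:,1]/P[:,2]+cy],1))((np.array(b,float)@R.T+[x,y,2])@T[:3,:3].T+T[:3,3])
    c=pr([[0,0,15]])[0].astype(int)-[25,25]; k=8
    t0=cv2.resize(p[c[1]:c[1]+50,c[0]:c[0]+50],None,fx=k,fy=k,interpolation=cv2.INTER_CUBIC); t=t0.copy()[:300*0+400]
    for w,col in((30,(255,0,255)),(36,(0,255,255))):
        uv=(pr([[23,w/2,8],[-23,w/2,8],[-23,-w/2,8],[23,-w/2,8]])-c+.5)*k
        cv2.polylines(t,[uv.astype(np.int32)],True,col,1)
    tiles.append(np.hstack([t]))
save("w.png",np.hstack(tiles))
E
```

```text
(no output)
```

View pics/w.png

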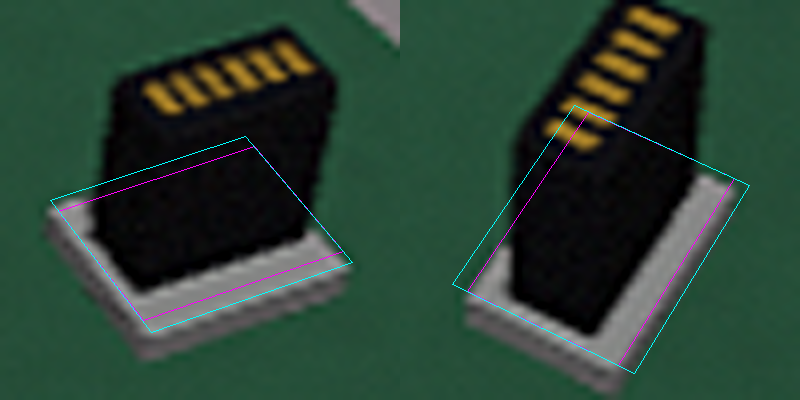

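```bash
cat > gfit.py <<'E'
from fit import *
def gfit(n,p):
    f,cx,cy,T=cam(n); roi=(225,210,340,272) if n=="top" else (215,200,310,290)
    I=p[roi[1]:roi[3],roi[0]:roi[2]].astype(float)/255
    br=(I[...,0]-I[...,2]>.12).astype(np.uint8); M=cv2.dilate(br,np.ones((5,5)))==0
    def cost(q):
        a=q[2]/80; c,s=np.cos(a),np.sin(a); R=np.array([[c,-s,0],[s,c,0],[0,0,1]])
        P=(box(-100,100,-35,35,0,4)@R.T+[q[0],q[1],0])@T[:3,:3].T+T[:3,3]; k=4
        uv=np.stack([f*P[:,0]/P[:,2]+cx-roi[0]+.5,f*P[:,1]/P[:,2]+cy-roi[1]+.5],1)*k-.5
        m=np.zeros((I.shape[0]*k,I.shape[1]*k),np.float32); cv2.fillConvexPoly(m,cv2.convexHull(np.round(uv*16).astype(np.int32)),1,cv2.LINE_8,4)
        F=cv2.GaussianBlur(cv2.resize(m,None,fx=.25,fy=.25,interpolation=cv2.INTER_AREA),(0,0),.6)[M]
        A=np.stack([F,1-F],1); X=I[M]; s_,*_=np.linalg.lstsq(A,X,rcond=None); return ((A@s_-X)**2).sum()
    x0=np.array([530,2,np.radians(83)*80])
    r=minimize(cost,x0,method="Nelder-Mead",options=dict(initial_simplex=x0+np.array([[0,0,0],[5,0,0],[0,5,0],[0,0,6]]),xatol=.02,fatol=1e-5))
    # brass centroid on z=18
    ys,xs=np.where(br); W=np.array([onplane(n,(u+roi[0],v+roi[1]),18)[:2] for u,v in zip(xs,ys)])
    g=r.x[:2]; a=r.x[2]/80; L=(W-g)@np.array([[np.cos(a),-np.sin(a)],[np.sin(a),np.cos(a)]])
    l,rr=L[L[:,1]>0],L[L[:,1]<0]
    print(n,"gauge",r.x[:2].round(1),round(np.degrees(a),2),"fun",round(r.fun,3),"brass local y:",l[:,1].min().round(1),l[:,1].max().round(1),rr[:,1].min().round(1),rr[:,1].max().round(1),"x",L[:,0].min().round(1),L[:,0].max().round(1), 'slopes',[round(np.degrees(np.arctan(np.polyfit(q[np.abs(q[:,0])<22][:,0],q[np.abs(q[:,0])<22][:,1],1)[0])),2) for q in(l,rr)],[round(q[np.abs(q[:,0])<22][:,1].mean(),2) for q in (l,rr)])
E
python3 - <<'E'
from gfit import *
for n in("top","side"): gfit(n,np.load(n+"0.npz")["p"])
s=env.read_state();print(s["eef_pos"],np.degrees(np.arctan2(s["orientation"][1,0],s["orientation"][0,0])),s["qpos"])
E
```

```text
top gauge [530.5   1.9] 82.35 fun 9.531 brass local y: 10.2 33.8 -33.4 -9.7 x -42.1 26.9 slopes [np.float64(0.21), np.float64(-0.35)] [np.float64(21.92), np.float64(-21.51)]
side gauge [ 5.289e+02 -2.000e-01] 82.34 fun 491.872 brass local y: 11.1 38.0 -32.9 -8.8 x -57.5 28.5 slopes [np.float64(-2.12), np.float64(-1.79)] [np.float64(24.05), np.float64(-21.29)]
[ 473.02504523 -108.07653753  311.22959208] 1.831814993707303 [ 49.10428288   8.605744   -43.25055373 105.64677528   6.37667425
  68.19439762 -84.36882408]
```

>>> carry_out(steps=[[1, -0.01, -0.05, -0.05, -0.23], [1, -0.02, -0.1, -0.1, -0.46], [1, -0.03, -0.15, -0.15, -0.69], [1, -0.04, -0.2, -0.18, -0.92], [1, -0.04, -0.2, -0.2, -1]])

```text
time: 3.4
eef_pos: [430.3, -312.2, 109.4]
orientation: [[0.723, -0.691, -0.002], [-0.691, -0.723, -0.002], [-0.0, 0.002, -1.0]]
wrist_force: [0.5, 0.1, 0.3]
opening: 1.0
```

>>> carry_out(steps=[[1, 0, 0, 0, -0.23], [1, 0, 0, 0, -0.46], [1, 0, 0, 0, -0.69], [1, 0, 0, 0, -0.92], [1, 0, 0, 0, -1]])

```text
time: 4.03
eef_pos: [431.9, -308.7, 111.0]
orientation: [[0.029, -1.0, -0.001], [-1.0, -0.029, -0.0], [0.0, 0.001, -1.0]]
wrist_force: [-0.6, 0.4, -0.5]
opening: 0.999
```

>>> carry_out(steps=[[1, 0, 0, 0, -0.23], [1, 0, 0, 0, -0.46], [1, 0, 0, 0, -0.69], [1, 0, 0, 0, -0.92], [1, 0, 0, 0, -1]])

```text
time: 4.65
eef_pos: [433.6, -307.9, 112.7]
orientation: [[-0.686, -0.727, 0.002], [-0.727, 0.686, -0.003], [0.001, -0.004, -1.0]]
wrist_force: [-0.9, -0.0, -1.9]
opening: 1.002
```

>>> carry_out(steps=[[1, 0, 0, 0, -0.23], [1, 0, 0, 0, -0.344], [1, 0, 0, 0, -0.344], [1, 0, 0, 0, -0.344], [1, 0, 0, 0, -0.344]])

```text
time: 5.28
eef_pos: [432.3, -308.5, 112.3]
orientation: [[-0.852, -0.523, 0.007], [-0.523, 0.852, 0.001], [-0.007, -0.003, -1.0]]
wrist_force: [0.3, -0.4, 0.6]
opening: 1.002
```

```bash
python3 - <<'E'
from h import *
s=env.read_state();print(s["eef_pos"],np.degrees(np.arctan2(s["orientation"][1,0],s["orientation"][0,0])),s["qpos"])
E
```

```text
[ 432.29173105 -308.491238    112.28583218] -148.45260296352075 [ -21.40017273   68.17059055   89.64530381  114.10296274  -70.46307888
   81.03497452 -147.34647129]
```

>>> carry_out(steps=[[1, 0, 0, 0, 0.23], [1, 0, 0, 0, 0.46], [1, 0, 0, 0, 0.69], [1, 0, 0, 0, 0.92], [1, 0, 0, 0, 1]])

```text
time: 5.9
eef_pos: [432.9, -308.8, 113.9]
orientation: [[-0.23, -0.973, 0.01], [-0.973, 0.23, 0.002], [-0.004, -0.009, -1.0]]
wrist_force: [-0.1, -0.3, 0.4]
opening: 0.999
```

>>> carry_out(steps=[[1, 0, 0, 0, 0.23], [1, 0, 0, 0, 0.46], [1, 0, 0, 0, 0.69], [1, 0, 0, 0, 0.92], [1, 0, 0, 0, 1]])

```text
time: 6.52
eef_pos: [432.8, -309.0, 113.9]
orientation: [[0.525, -0.851, 0.008], [-0.851, -0.525, 0.002], [0.003, -0.008, -1.0]]
wrist_force: [-0.3, 0.2, -0.0]
opening: 0.998
```

>>> carry_out(steps=[[1, 0, 0, 0, 0.23], [1, 0, 0, 0, 0.46], [1, 0, 0, 0, 0.69], [1, 0, 0, 0, 0.92], [1, 0, 0, 0, 1]])

```text
time: 7.15
eef_pos: [432.6, -309.2, 113.9]
orientation: [[0.973, -0.231, 0.007], [-0.231, -0.973, 0.0], [0.007, -0.002, -1.0]]
wrist_force: [-0.5, -0.3, -0.0]
opening: 0.998
```

>>> carry_out(steps=[[1, 0, 0, 0, 0.23], [1, 0, 0, 0, 0.46], [1, 0, 0, 0, 0.69], [1, 0, 0, 0, 0.92], [1, 0, 0, 0, 1], [1, 0, 0, 0, 1], [1, 0, 0, 0, 1]])

```text
time: 8.02
eef_pos: [432.1, -308.4, 111.9]
orientation: [[0.853, 0.522, 0.002], [0.522, -0.853, -0.001], [0.001, 0.002, -1.0]]
wrist_force: [-0.8, 0.6, -0.0]
opening: 0.999
```

```bash
python3 - <<'E'
from h import *
s=env.read_state();print(s["eef_pos"],np.degrees(np.arctan2(s["orientation"][1,0],s["orientation"][0,0])),s["qpos"])
E
```

```text
[ 432.05442074 -308.35597124  111.8915824 ] 31.45928186385466 [-14.92450001  40.84255402  64.60379437 113.89110347 -45.75389154
  55.64506339  14.40522814]
```

>>> carry_out(steps=[[1, 0.001, 0.0015, -0.04, 0], [1, 0.001, 0.0015, -0.07, 0], [1, 0.001, 0.0015, -0.088, 0], [1, 0.001, 0.0015, -0.088, 0], [0, 0.001, 0.0015, -0.088, 0], [-1, 0.001, 0.0015, -0.088, 0], [-1, 0.001, 0.0015, -0.088, 0], [-1, 0.001, 0.0015, -0.088, 0], [-1, 0.001, 0.0015, -0.088, 0], [-1, 0.001, 0.0015, -0.088, 0]], newtons=60)

```text
time: 9.28
eef_pos: [433.0, -306.2, 22.5]
orientation: [[0.851, 0.524, -0.001], [0.524, -0.851, -0.001], [-0.001, 0.0, -1.0]]
wrist_force: [-0.0, 0.8, 6.7]
opening: 0.197
```

>>> carry_out(steps=[[-1, 0, 0, 0.03, 0], [-1, 0, 0, 0.07, 0], [-1, 0, 0, 0.1, 0.1], [-1, 0.02, 0.05, 0.1, 0.3], [-1, 0.04, 0.1, 0.1, 0.5], [-1, 0.06, 0.15, 0.1, 0.7], [-1, 0.08, 0.2, 0.1, 0.9], [-1, 0.087, 0.233, 0.1, 1], [-1, 0.087, 0.233, 0.1, 1], [-1, 0.087, 0.233, 0.1, 1]])

```text
time: 10.52
eef_pos: [519.1, -73.5, 121.9]
orientation: [[0.232, 0.973, -0.001], [0.973, -0.232, -0.003], [-0.003, -0.001, -1.0]]
wrist_force: [-0.2, -0.5, -2.1]
opening: 0.203
```

>>> carry_out(steps=[[-1, 0, 0, -0.03, 0.128], [-1, 0, 0, -0.04, 0.128], [-1, 0, 0, -0.04, 0.128], [-1, 0, 0, -0.04, 0.128]])

```text
time: 11.02
eef_pos: [520.0, -73.8, 82.7]
orientation: [[0.135, 0.991, 0.0], [0.991, -0.135, -0.003], [-0.003, 0.001, -1.0]]
wrist_force: [0.7, 0.0, -0.2]
opening: 0.197
```

```bash
python3 - <<'E'
from fit import *
s=env.read_state();e=s["eef_pos"];print(e,np.degrees(np.arctan2(s["orientation"][1,0],s["orientation"][0,0])),s["qpos"].round(1),s["wrist_force"],s["opening"])
o=[]
for n in("side","top"):
    p,d=env.grab_frame(n); np.savez(n+"2.npz",p=p,d=d); o.append(p)
a=cv2.resize(o[0][180:330,200:400],(400,300),interpolation=cv2.INTER_CUBIC);b=cv2.resize(o[1][190:310,220:380],(400,300),interpolation=cv2.INTER_CUBIC)
save("e.png",np.hstack([a,b]))
E
```

```text
[520.02552623 -73.8435994   82.66332244] 82.26508057019869 [-35.2  36.6  52.4 115.2 -39.5  47.7  32.2] [ 0.65620185  0.02277635 -0.2369485 ] 0.19726230505232858
```

View pics/e.png

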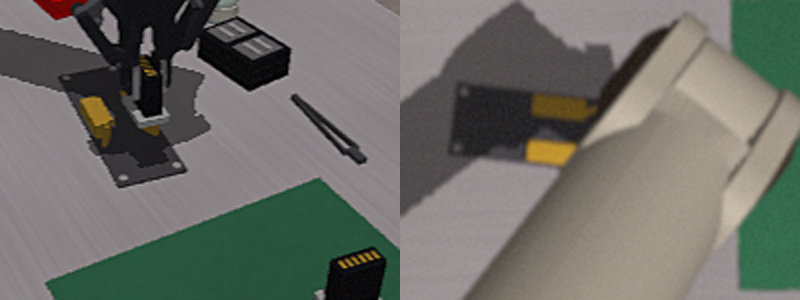

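>>> carry_out(steps=[[-1, 0, 0, -0.03, 0], [-1, 0, 0, -0.05, 0], [-1, 0, 0, -0.057, 0], [-1, 0, 0, -0.057, 0], [-1, 0, 0, -0.057, 0]])

```text
time: 11.75
eef_pos: [520.0, -73.2, 25.3]
orientation: [[0.133, 0.991, 0.0], [0.991, -0.133, -0.002], [-0.002, 0.001, -1.0]]
wrist_force: [0.9, -0.4, -0.3]
opening: 0.207
```

```bash
python3 - <<'E'
from fit import *
s=env.read_state();print(s["eef_pos"],np.degrees(np.arctan2(s["orientation"][1,0],s["orientation"][0,0])),s["wrist_force"])
p,d=env.grab_frame("side"); np.savez("side3.npz",p=p,d=d)
save("e3.png",cv2.resize(p[200:290,210:330],(800,600),interpolation=cv2.INTER_CUBIC))
E
```

```text
[520.0465098  -73.19980686  25.34321528] 82.37762820551961 [ 0.91219159 -0.41459767 -0.25998714]
```

View pics/e3.png

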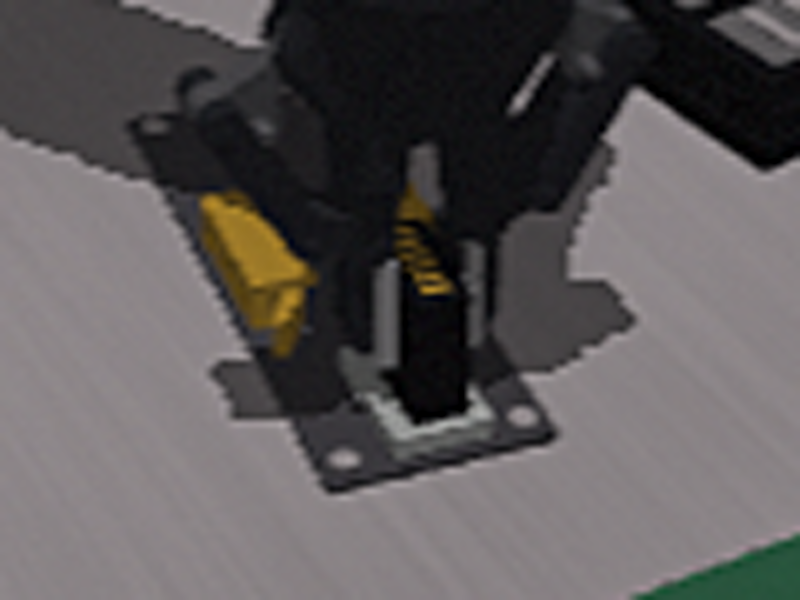

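```bash
python3 - <<'E'
from fit import *
p=np.load("side0.npz")["p"]; q=p[195:285,210:330].astype(int)
m=((q.max(-1)<100)|(q[...,0]-q[...,2]>40)).astype(np.uint8)
c=max(cv2.findContours(m,0,2)[0],key=cv2.contourArea)[:,0]
W=np.array([onplane("side",(u[0]+210,u[1]+195),4)[:2] for u in c],np.float32); print(cv2.minAreaRect(W))
px=lambda x,y:(210+(x+.5)/6.6667-.5,200+(y+.5)/6.6667-.5)
for nm,x,y,z in(("NL",330,487,4),("NR",557,433,4),("FL",130,120,4),("holeL",345,457,4),("holeR",522,415,4),("holeFL",155,126,4),("footL bottom",397,456,5),("footR bottom",492,434,5),("footLtop",397,437,13),("footRtop",492,416,13)): print(nm,onplane("side",px(x,y),z).round(1))
o=np.hstack([cv2.resize(p[200:290,210:330],(600,450),interpolation=cv2.INTER_CUBIC)]); save("s0z.png",o)
E
```

```text
((530.7117919921875, -2.6911239624023438), (204.21307373046875, 76.20243835449219), 82.27928924560547)
NL [481.  -95.4   4. ]
NR [ 548.6 -104.8    4. ]
FL [508.7 101.9   4. ]
holeL [490.6 -85.9   4. ]
holeR [544.  -93.1   4. ]
holeFL [514.4  94.7   4. ]
footL bottom [503.1 -93.5   5. ]
footR bottom [531.5 -97.6   5. ]
footLtop [502.3 -94.7  13. ]
footRtop [530.3 -99.1  13. ]
```

View pics/s0z.png

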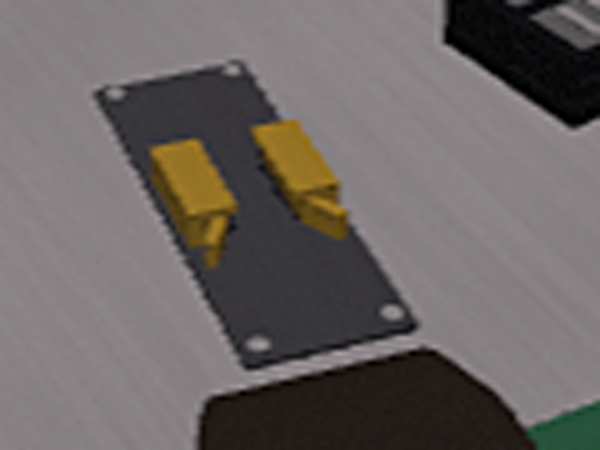

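```bash
python3 - <<'E'
from h import *
q=np.load("side0.npz")["p"][200:290,210:330].max(-1).astype(float); P=[]
for x,y in((258,344),(392,312),(115,92),(233,69)):
    u,v=int(x/5),int(y/5); w=np.clip(q[v-3:v+4,u-3:u+4]-85,0,None); yy,xx=np.mgrid[-3:4,-3:4]
    yy2,xx2=yy[1:-1,1:-1],xx[1:-1,1:-1]; w=w[1:-1,1:-1]
    P.append(onplane("side",(210+u+(w*xx2).sum()/w.sum(),200+v+(w*yy2).sum()/w.sum()),4)[:2]); print(P[-1].round(1))
P=np.array(P); n=(P[0]+P[1])/2; f=(P[2]+P[3])/2; print((n+f)/2,np.degrees(np.arctan2(*(f-n)[::-1])),np.linalg.norm(f-n),np.linalg.norm(P[0]-P[1]),np.linalg.norm(P[2]-P[3]))
a=np.radians(82.35);d=np.array([520.05,-73.2])-(n+f)/2; print("local",d@[np.cos(a),np.sin(a)],d@[-np.sin(a),np.cos(a)])
E
```

```text
[490.2 -86.6]
[543.8 -93.6]
[516.7 100. ]
[570.9  94.3]
[530.42407297   3.52279676] 81.85479901198475 189.1805962031982 54.10217756098647 54.50282271856582
local -77.42095496769308 0.06829969991179752
```

>>> carry_out(steps=[[-1, 0.0013, 0.01, 0, 0], [-1, 0.0027, 0.02, 0, 0], [-1, 0.0038, 0.028, 0, 0], [-1, 0.0046, 0.034, 0, 0], [-1, 0.0054, 0.04, 0, 0], [-1, 0.0062, 0.046, 0, 0], [-1, 0.0062, 0.046, 0, 0]])

```text
time: 12.68
eef_pos: [525.9, -26.4, 24.9]
orientation: [[0.132, 0.991, -0.001], [0.991, -0.132, -0.002], [-0.002, -0.0, -1.0]]
wrist_force: [0.1, 0.0, -1.7]
opening: 0.199
```

>>> carry_out(steps=[[-1, 0.0008, 0.006, 0, 0], [-1, 0.0016, 0.012, 0, 0], [-1, 0.0016, 0.012, 0, 0]])

```text
time: 13.05
eef_pos: [527.5, -14.1, 24.9]
orientation: [[0.131, 0.991, -0.001], [0.991, -0.131, -0.002], [-0.002, -0.0, -1.0]]
wrist_force: [0.6, 0.1, -2.2]
opening: 0.201
```

>>> carry_out(steps=[[-1, 0.0011, 0.008, 0, 0], [-1, 0.0022, 0.016, 0, 0], [-1, 0.0033, 0.024, 0, 0], [-1, 0.0044, 0.032, 0, 0], [-1, 0.0044, 0.032, 0, 0]])

```text
time: 13.68
eef_pos: [532.0, 18.2, 24.9]
orientation: [[0.131, 0.991, -0.001], [0.991, -0.131, -0.002], [-0.002, -0.0, -1.0]]
wrist_force: [-1.0, -0.3, -1.0]
opening: 0.204
```

>>> carry_out(steps=[[-1, 0.0011, 0.008, 0, 0], [-1, 0.0022, 0.016, 0, 0], [-1, 0.0033, 0.024, 0, 0], [-1, 0.0044, 0.032, 0, 0], [-1, 0.0055, 0.04, 0, 0], [-1, 0.0067, 0.05, 0, 0], [-1, 0.008, 0.06, 0, 0], [-1, 0.008, 0.06, 0, 0], [-1, 0.008, 0.06, 0, 0]])

```text
time: 14.8
eef_pos: [539.8, 76.7, 25.0]
orientation: [[0.132, 0.991, -0.001], [0.991, -0.132, -0.003], [-0.003, -0.0, -1.0]]
wrist_force: [-0.4, 0.4, -1.5]
opening: 0.199
```

```bash
python3 - <<'E'
from fit import *
s=env.read_state();print(s["eef_pos"],np.degrees(np.arctan2(s["orientation"][1,0],s["orientation"][0,0])),s["wrist_force"],s["opening"])
o=[]
for n in("side","top"):
    p,d=env.grab_frame(n); np.savez(n+"4.npz",p=p,d=d); o.append(p)
a=cv2.resize(o[0][180:300,200:360],(400,300),interpolation=cv2.INTER_CUBIC);b=cv2.resize(o[1][160:310,200:400],(400,300),interpolation=cv2.INTER_CUBIC)
save("e4.png",np.hstack([a,b]))
E
```

```text
[539.75990381  76.72580548  25.01256975] 82.38901503058116 [-0.37684288  0.43829065 -1.51877383] 0.1986764062267532
```

View pics/e4.png

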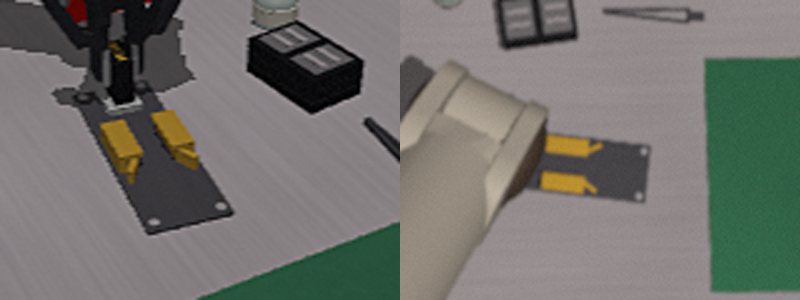

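>>> carry_out(steps=[[-1, 0, 0, 0.04, 0], [-1, 0, 0, 0.08, 0], [-1, -0.02, 0.04, 0.08, -0.06], [-1, -0.04, 0.09, 0.08, -0.06], [-1, -0.06, 0.14, 0.08, -0.06], [-1, -0.08, 0.19, 0.08, -0.06], [-1, -0.1, 0.232, 0.08, -0.06], [-1, -0.1, 0.232, 0.05, -0.06], [-1, -0.1, 0.232, 0.03, -0.06], [-1, -0.1, 0.232, 0.01, -0.06], [-1, -0.1, 0.232, 0.004, -0.06], [-1, -0.1, 0.232, 0.002, -0.06], [-1, -0.1, 0.232, 0.002, -0.06]])

```text
time: 16.52
eef_pos: [440.5, 308.9, 27.4]
orientation: [[0.18, 0.984, 0.0], [0.984, -0.18, -0.002], [-0.002, 0.0, -1.0]]
wrist_force: [0.1, 0.7, -1.8]
opening: 0.199
```

>>> carry_out(steps=[[-1, 0, 0, -0.001, 0], [-1, 0, 0, -0.002, 0], [-1, 0, 0, -0.002, 0]])

```text
time: 16.9
eef_pos: [439.8, 309.2, 25.1]
orientation: [[0.179, 0.984, -0.001], [0.984, -0.179, -0.002], [-0.002, -0.0, -1.0]]
wrist_force: [0.2, -0.5, -2.0]
opening: 0.198
```

>>> carry_out(steps=[[-1, 0, 0, -0.001, 0], [-1, 0, 0, -0.002, 0], [-1, 0, 0, -0.002, 0]])

```text
time: 17.27
eef_pos: [439.9, 309.2, 24.5]
orientation: [[0.179, 0.984, -0.001], [0.984, -0.179, -0.0], [-0.001, -0.001, -1.0]]
wrist_force: [-6.4, -1.4, 15.1]
opening: 0.197
```

>>> carry_out(steps=[[-0.4, 0, 0, 0.001, 0], [-0.2, 0, 0, 0.001, 0], [0, 0, 0, 0.001, 0], [0, 0, 0, 0.03, 0], [0, 0, 0, 0.08, 0], [0, 0, 0, 0.13, 0], [1, 0.02, -0.05, 0.15, -0.2], [1, 0.04, -0.1, 0.15, -0.4], [1, 0.05, -0.15, 0.15, -0.6], [1, 0.06, -0.2, 0.15, -0.8], [1, 0.07, -0.25, 0.15, -1], [1, 0.08, -0.3, 0.15, -1]])

```text
time: 18.77
eef_pos: [519.9, 7.5, 172.7]
orientation: [[0.823, 0.568, -0.002], [0.568, -0.823, -0.002], [-0.003, 0.0, -1.0]]
wrist_force: [0.9, -0.1, -0.8]
opening: 1.0
```

>>> carry_out(steps=[[1, 0.01, -0.05, 0, -0.2], [1, 0.02, -0.1, 0, -0.4], [1, 0.03, -0.15, 0, -0.6], [1, 0.04, -0.2, 0, -0.8], [1, 0.05, -0.25, -0.02, -0.893], [1, 0.057, -0.3, -0.05, -0.893], [1, 0.057, -0.317, -0.06, -0.893], [1, 0.057, -0.317, -0.06, -0.893], [1, 0.057, -0.317, -0.06, -0.893]])

```text
time: 19.9
eef_pos: [577.3, -306.9, 113.2]
orientation: [[0.995, -0.095, -0.002], [-0.095, -0.995, 0.001], [-0.002, -0.001, -1.0]]
wrist_force: [-0.8, -0.2, 1.1]
opening: 1.001
```

```bash
python3 - <<'E'
from fit import *
s=env.read_state();print(s["eef_pos"],np.degrees(np.arctan2(s["orientation"][1,0],s["orientation"][0,0])),s["qpos"].round(1),s["opening"])
o=[]
for n in("top","side"):
    p,d=env.grab_frame(n); np.savez(n+"5.npz",p=p,d=d); o.append(p)
    for l in("housing_a","tray"): 
        for r in env.cut_out(n,l)[:3]: print(n,l,r["p"],r["pixel"],np.median(cloud(n,d)[r["pixels"]],0).round())
a=cv2.resize(o[0][230:320,100:220],(400,300),interpolation=cv2.INTER_CUBIC);b=cv2.resize(o[1][140:380,130:450],(400,300),interpolation=cv2.INTER_AREA)
save("e5.png",np.hstack([a,b]))
E
```

```text
[ 577.30521597 -306.92482472  113.17706374] -5.437378131684956 [-14.7  53.1  64.8  95.5 -51.9  66.8 -31.3] 1.0005031421869948
top housing_a 0.58 [151.9, 283.1] [442. 303.  43.]
top tray 0.8 [149.2, 275.4] [442. 315.   5.]
side housing_a 0.92 [375.5, 323.3] [ 568. -316.   26.]
side housing_a 0.71 [168.0, 179.0] [435. 290.  25.]
side tray 0.59 [170.1, 192.5] [431. 293.   4.]
```

View pics/e5.png

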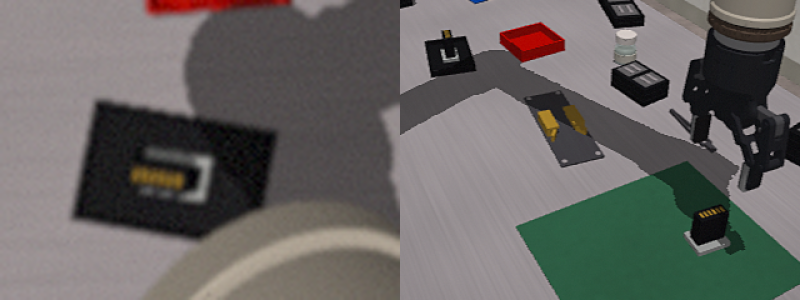

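>>> carry_out(steps=[[1, 0, 0, -0.04, 0], [1, 0, 0, -0.07, 0], [1, 0, 0, -0.09, 0], [1, 0, 0, -0.09, 0], [0, 0, 0, -0.09, 0], [-1, 0, 0, -0.09, 0], [-1, 0, 0, -0.09, 0], [-1, 0, 0, -0.09, 0], [-1, 0, 0, -0.09, 0], [-1, 0, 0, -0.09, 0]])

```text
time: 21.45
eef_pos: [577.3, -308.3, 23.7]
orientation: [[0.995, -0.096, -0.001], [-0.096, -0.995, -0.0], [-0.001, 0.0, -1.0]]
wrist_force: [0.3, 0.1, 6.2]
opening: 0.201
```

>>> carry_out(steps=[[-1, 0, 0, 0.04, 0], [-1, 0, 0, 0.09, 0], [-1, 0, 0.05, 0.1, 0.2], [-1, 0, 0.1, 0.1, 0.4], [-1, 0, 0.15, 0.1, 0.6], [-1, 0, 0.2, 0.1, 0.8], [-1, 0, 0.25, 0.1, 1], [-1, 0, 0.3, 0.1, 1], [-1, 0, 0.3, 0.1, 1]])

```text
time: 22.58
eef_pos: [576.5, -1.3, 121.6]
orientation: [[0.766, 0.643, -0.004], [0.643, -0.766, 0.002], [-0.002, -0.004, -1.0]]
wrist_force: [-0.0, -0.7, -1.5]
opening: 0.2
```

>>> carry_out(steps=[[-1, 0.005, 0.05, 0, 0.2], [-1, 0.01, 0.1, 0, 0.4], [-1, 0.015, 0.15, 0, 0.6], [-1, 0.02, 0.2, 0, 0.8], [-1, 0.025, 0.25, 0, 1], [-1, 0.029, 0.282, 0, 1], [-1, 0.029, 0.282, 0, 1]])

```text
time: 23.45
eef_pos: [605.2, 277.4, 121.9]
orientation: [[0.091, 0.996, -0.001], [0.996, -0.091, -0.001], [-0.002, -0.001, -1.0]]
wrist_force: [-0.3, 0.4, -0.6]
opening: 0.2
```

>>> carry_out(steps=[[-1, 0, 0, -0.03, 0.2], [-1, 0, 0, -0.06, 0.2], [-1, 0, 0, -0.08, 0.2], [-1, 0, 0, -0.088, 0.2], [-1, 0, 0, -0.092, 0.2], [-1, 0, 0, -0.093, 0.2], [-1, 0, 0, -0.093, 0.2]])

```text
time: 24.32
eef_pos: [606.3, 274.3, 30.8]
orientation: [[-0.061, 0.998, 0.001], [0.998, 0.061, -0.002], [-0.002, 0.001, -1.0]]
wrist_force: [-0.8, -0.3, -1.9]
opening: 0.201
```

>>> carry_out(steps=[[-1, 0, 0.005, -0.001, 0], [-1, 0, 0.005, -0.003, 0], [-1, 0, 0.005, -0.003, 0], [-1, 0, 0.005, -0.003, 0]])

```text
time: 24.82
eef_pos: [605.8, 278.9, 27.0]
orientation: [[-0.061, 0.998, -0.0], [0.998, 0.061, -0.002], [-0.002, -0.0, -1.0]]
wrist_force: [-0.2, 0.2, -1.6]
opening: 0.197
```

>>> carry_out(steps=[[-1, 0, 0, -0.001, 0], [-1, 0, 0, -0.002, 0], [-1, 0, 0, -0.002, 0]])

```text
time: 25.2
eef_pos: [606.0, 278.9, 25.7]
orientation: [[-0.061, 0.998, -0.0], [0.998, 0.061, -0.002], [-0.002, -0.0, -1.0]]
wrist_force: [-2.5, -0.5, 5.3]
opening: 0.197
```

Contact on the bin floor as expected; release, lift and retreat.

>>> carry_out(steps=[[-0.4, 0, 0, 0.0005, 0], [-0.25, 0, 0, 0.0005, 0], [-0.2, 0, 0, 0.0005, 0], [-0.2, 0, 0, 0.0005, 0], [-0.2, 0, 0, 0.03, 0], [-0.2, 0, 0, 0.08, 0], [-0.2, 0, 0, 0.14, 0], [0, -0.03, -0.05, 0.18, 0], [0, -0.06, -0.1, 0.2, 0], [0, -0.09, -0.15, 0.2, 0], [0, -0.1, -0.2, 0.2, 0], [0, -0.1, -0.25, 0.2, 0], [0, -0.1, -0.3, 0.2, 0], [0, -0.1, -0.35, 0.2, 0], [0, -0.1, -0.35, 0.2, 0], [0, -0.1, -0.35, 0.2, 0]])

```text
time: 27.2
eef_pos: [505.8, -70.7, 224.9]
orientation: [[-0.06, 0.998, -0.0], [0.998, 0.06, -0.001], [-0.001, -0.0, -1.0]]
wrist_force: [0.8, 1.2, -0.4]
opening: 0.497
```

```bash
python3 - <<'E'
from fit import *
s=env.read_state();print(s["eef_pos"],s["opening"])
o=[]
for n in("top","side"):
    p,d=env.grab_frame(n); np.savez(n+"6.npz",p=p,d=d); o.append(p)
    for l in("housing_a",): 
        for r in env.cut_out(n,l)[:3]: C=cloud(n,d)[r["pixels"]];print(n,l,r["p"],r["pixel"],np.median(C,0).round(),C[:,2].max())
a=cv2.resize(o[0][190:310,100:260],(400,300),interpolation=cv2.INTER_CUBIC);b=cv2.resize(o[1][130:280,130:330],(400,300),interpolation=cv2.INTER_CUBIC)
save("e6.png",np.hstack([a,b]))
E
```

```text
[505.77930655 -70.6595173  224.93784103] 0.4972404692276619
top housing_a 0.83 [149.8, 281.0] [442. 305.  48.] 1096.0950212416217
top housing_a 0.8 [166.9, 213.5] [603. 272.  31.] 59.06128807483864
side housing_a 0.83 [232.4, 168.0] [597. 264.  32.] 524.6838340830615
side housing_a 0.79 [165.8, 177.5] [435. 290.  30.] 55.943288871544304
```

View pics/e6.png

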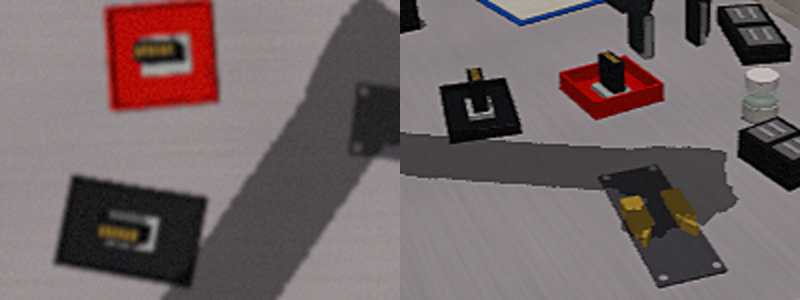

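Both housings stand where they belong: the slim one in the black tray (about 125,232 in the left view) and the wide one in the red bin (165,55). The bystanders in view are untouched.

```bash
python3 -c "
from bench import env
print(env.close_job())"
```

```text
the job is handed in; nothing more can be done
None
```

The housing with the 30 mm foot went upright through the gauge, in at the funnel end and out at the exit end, and now stands in the black tray. The 36 mm one stands in the red bin. I handed the job in at about 27 s.

- **Which one fits:** I told them apart from foot-width outlines in the side image: about 30 mm for the one nearer the robot, about 36 mm for the farther one. My automatic width fit did not separate them clearly, so I did not rely on it.
- **Forces:** every wrist-force reading during the gauge pass was under about 3 N, though I only read it between moves. The largest readings, about 15 N at the tray and 5 N at the bin, came when setting the parts down.
- **Last pictures:** both cameras showed both housings upright and well inside their containers. The jar and tray stack were still in place where the last picture showed them. The tweezers were outside that crop, but the arm did not go near them.

**Possible failure:** in an early turn I took the wrong way round, joint 3 read 89.645° against its 89.64° limit, and joint 7 came to within 0.1° of its own. I turned back at once. I cannot tell whether that 0.005° is sensor noise or counts as passing the range.

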